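# Knock the wedge out of a casting-mould cradle

## Task

Unlock the plaster casting mould. Pick up the dark hardwood block and with it knock the light wooden wedge back at its thin end, along its channel, until it is loose and its thick end stands well out of the cradle (about 5 cm of travel) but still lies on it; lay the block back down on the bare table. Then lift the loose wedge out and lay it across the middle of the round bat; keep the gripper off the wedge until it is loose, let nothing touch the soft plaster mould, and leave the cup, jar and timer where they stand.

Things in the scene. Friction and masses are not known exactly. Their poses are not given: they have to be found in the camera images.
- cradle: wooden wedge cradle, fixed. Origin on the table top; cradle x points from wedge to mould (away from the robot), cradle y the way the wedge is knocked out, z up. Plywood base 18 mm thick, x -115 to +121, y -55 to +131 mm. Back stop: x -105 to -75, y -40 to +40, top at z 56 mm. End stop behind the mould: x 90 to 118, y -50 to +50, top at z 62 mm
- channel (a point): channel of the wedge, open above and at both ends: this point lies on the base (z 18 mm) at the middle of the back stop's straight face (cradle x -75, y 0 mm). Axes as the cradle's. The channel runs from y -40 to +40 mm; its other side is the follower, a board about 35 mm thick, top at z 56 mm
- mould: white two-part plaster mould, a block 100 x 92 mm, 58 mm high, with a pour hole on top, held in the cradle behind the follower: cradle x -12 to +88, y -46 to +46, top at z 76 mm. Origin at the centre of its underside, axes as the cradle's. Soft: nothing may touch it
- follower (a joint): slide of the follower board (m): 0 as jammed, grows to 0.0025 as the wedge is knocked back. Its rubber facing presses it on the wedge with about 14 N at 0 and 8 N at 0.0025, where it stops: the wedge is free after about 20 mm of travel
- wedge_mid (a point): centre of the light wooden wedge: 180 mm long (y axis, towards the thick end), 42 mm high (z), 16 mm thick at the thin and 38 mm at the thick end (27 mm here), 130 g. Jammed, it stands on the base, centre at cradle x -61, y -11, z 39 mm; its thin end sticks out 61 mm past the channel to -y, its thick end 39 mm to +y. It yields along cradle +y at about 11 to 18 N
- wedge_thin_end (a point): centre of the wedge's thin end face, the face to knock on, 16 mm wide and 42 mm high; axes as the wedge's, y pointing into it. Of the two long sides, the one at -x is straight along y, the other slopes by 1 in 8
- block_mid (a point): centre of the dark hardwood knocking block, 130 mm long (its x axis), 40 mm wide (y), 46 mm high (z), 180 g, lying loose on the table
- bat: round plywood bat, 222 mm across, 11 mm thick, lying loose on the table; origin at the centre of its underside
- cup: small biscuit-fired cup with a blue band, 67 mm across, 61 mm high, loose; origin at the centre of its underside; leave alone
- jar: white glaze jar with a black lid, 51 mm across, 60 mm high, loose; origin at the centre of its underside; leave alone
- timer: green and cream wind-up timer, 63 mm across, 43 mm high, loose; origin at the centre of its underside; leave alone
- wedge: the same light wedge; origin at the centre of its underside, 21 mm below the centre point, same axes
- block: the same dark block; origin at the centre of its underside, 23 mm below the centre point, same axes
Mind the look-alikes: they are no part of the job. Leave any green look-alike of the wedge alone.

How it is judged (in metres and radians):
On the way, in this order (a step that is already met when the one before it is completed fails the run):
1. the wedge has been knocked back at least 35 mm along its channel and still lies on the cradle's base (y of wedge_mid in the frame of cradle above 0.025 m and z of wedge_mid in the frame of cradle below 0.046 m and angle between wedge_mid's own z axis and vertical below 0.15 rad and x of wedge_mid in the frame of cradle between -0.085 and -0.035 m), for 0.2 s.
2. the wedge is lifted out, clear above the stops (z of wedge_mid in the frame of cradle above 0.08 m), for 0.1 s.
At the end, for the whole second after the job is handed in: The wedge lies at rest on the bat with its middle within 50 mm of the bat's centre, the bat flat on the table; the block lies at rest on the bare table (centre 15 to 30 mm high), not on the bat or the cradle (horizontal distance between wedge_mid and bat below 0.05 m and z of wedge_mid in the frame of bat between 0.018 and 0.038 m and angle between bat's own z axis and vertical below 0.06 rad and linear speed of each of wedge, block below 0.02 m/s and height (world z) of block_mid between 0.015 and 0.03 m and horizontal distance between block_mid and bat above 0.11 m and contact force between block and bat below 0.1 N and contact force between each of wedge, block and the fingers below 0.1 N); the robot touches nothing.
It fails at once if the gripper or arm touches the wedge (over 1.5 N) before it has been knocked back 22 mm ((y of wedge_mid in the frame of cradle between -0.04 and 0.012 m and z of wedge_mid in the frame of cradle below 0.05 m) and contact force between any of the arm, the fingers and wedge above 1.5 N).
It fails at once if something touches the plaster mould (over 2 N) (contact force between mould and anything else above 2 N).
It fails at once if the wedge falls off the cradle onto the table (height (world z) of wedge_mid below 0.03 m and horizontal distance between wedge_mid and bat above 0.13 m).
It fails at once if the wedge is dropped onto the bat (faster than 0.7 m/s) (horizontal distance between wedge_mid and bat below 0.12 m and height (world z) of wedge_mid below 0.07 m and linear speed of wedge above 0.7 m/s).
It fails at once if the cup, jar or timer is moved more than 30 mm or tipped (distance of any of cup, jar, timer from where it was at the start of the episode above 0.03 m or angle between any of cup, jar, timer's own z axis and vertical above 0.4 rad).
It also fails if it takes over 72 s, if anything falls off the work surface, if the arm or the gripper's body presses on something with over 40 N, if the wrist force passes 120 N, or if a joint passes its speed limit or range.

## Robot

A 6-joint arm with a two-finger parallel gripper is mounted at the origin on a cart in front of the work surface, level with it; the furniture and walls round the work are solid. World frame = base frame: x ahead of the robot, y to its left, z up, the work surface at z = 0. Lengths are in m, angles in degrees, forces in N, time in s.
With the tool pointing down it reaches from about 0.4 to 0.825 m from the base axis. Payload 7 kg.
Tool frame: the origin (TCP) lies at the very end of the fingers, on their centre line; the grasp point (between the pads) lies 19 mm behind it (ctrl.hold_point_z is the distance from the TCP to the grasp point, in m); z points along the fingers, x is the direction in which the jaws open and shut, and the axes are right-handed (so a half turn about z gives the same grasp; the last joint's range is limited). The gripper opens to 88 mm and grips with 3 to 60 N. Pads are 19 mm wide; open, the fingers measure 130 mm over their backs; the gripper's body (78 mm by 193 mm) begins 47 mm behind the grasp point.
Start: joints at [-60.269, 20.546, 0.682, 0, -70.136, -16.507], TCP at [0.154, -0.657, 0.227] pointing down, gripper open.
Joint ranges: [-176.03, 176.03], [-82.01, 121.73], [-58.28, 71.71], [-173.87, 95.51], [-174.79, -0.11], [-173.66, 173.66]. Speed limits (degrees/s): [136.94, 136.94, 172.46, 180, 180, 180].

## Interface

Orientations are given as [roll, pitch, yaw] about the fixed x, y, z axes, in that order (R = Rz(yaw) Ry(pitch) Rx(roll)).
In Python, from plant import ctrl gives the robot as it stands.
- The arm moves only by the tool servo_tool, never from a script. Its argument "rows" is text: rows parted by semicolons, each of 6 numbers parted by spaces: the shift along the tool's x, y, z in cm, then the turn, a rotation vector about the tool's x, y, z in rad. In form: tx ty tz ax ay az; .... A call has 1 to 5 rows; each row shifts and turns the pose as measured when the row begins, along the tool's axes as they then stand; what a row does not reach is not made up. A row lasts 1/12 s, in which the tool goes at most 41.7 mm and 7.16 degrees, less where a joint would pass 70% of its speed; a pose out of reach is approached as far as the arm can. A call is refused whole if a number of a shift passes 4.17 or a number of a turn 0.125, either way. A call with a gripper value outside its range is refused whole. "grip" is the finger opening in cm, from 0 to 8.76, set as the call begins (left out, the last holds). The fingers move at their own pace and stop on an object; the grip force is fixed at half the most. Time passes only in rows, so rows that do not move let the fingers close. It gives the time, the measured TCP pose, the force and the opening at its end, in the units of the state.
- ctrl.get_obs(): the state, without advancing time (a new reading comes with each control period).
- ctrl.snapshot(name): name is "scene" or "side" or "wrist"; returns a dict with "frame" (384x512x3 uint8, red, green, blue), "K" (3x3 intrinsics, pixels), "k1" (the pictures are not rectified: a ray, as slopes to the right and down, at radius r is drawn at 1 + k1 r^2 times it, then the intrinsics apply), "eye" and "attitude" of the camera in the world. Camera axes: x right, y up, looking along -z (the intrinsics and any distortion apply to the point x, -y, -z); pixel columns grow to the right and rows downward; lengths in m; the calibration is good to about 2 mm. A picture is of the moment at which its call begins. There is no depth.
- ctrl.close_job(): hands the job in, once; it reports no verdict.
Trained networks look in a picture, given as the dict that the camera call returned (one of the last four; its "shot" number tells which), for a name from the list of things; names that differ only in an ending like _2 or _b are one class to them, and where a whole thing is asked for, a point or a joint stands for the part that bears it (a point fixed in the world has none). Each returns a list of dicts, best first, with "confidence" (0 to 1); they miss things now and then, are a little off and sometimes report something else, mostly with a low value. They report only what shows in the picture. A call takes as long as a camera call. They do not tell look-alikes from the thing itself.
- ctrl.spot_in(label, picture): "point" ([x, y, z] in m, in world coordinates, good to about 4 mm: the middle of the surface that is visible of it).
- ctrl.outline_of(label, picture): "pixels" (384x512 bool, what is visible of it).
- ctrl.place_of(label, picture): "point" ([x, y, z] in m, in world coordinates, good to about 4 mm: a listed point, or the origin of a listed thing).
The state is a dict: "clock": time; "joint_pos": joint angles; "qvel": joint speeds; "tau": joint torques, N m; "tool_pos": TCP position; "orientation": TCP orientation; "force": force on the tool from outside, world axes, zero at the start; "moment": the same for the moment, N m; "opening": finger opening in m.
Only numpy, scipy, OpenCV 4.12 (cv2) and the standard library are available. Lean on these libraries where they do the work, as an engineer would, in place of code of your own. Each camera call takes 0.05 s, during which the arm holds its last target.

## Working session

There is one attempt and no reset: what is moved stays moved. The work goes in short steps, Python scripts to look and compute and a tool call to move; the robot and the scene stay as the last step left them, time stands still between calls to the robot, and variables do not carry over. Pictures are saved under pics/ and viewed, and the job is handed in when it is done.

Besides the shell and the picture viewer there is one more tool, called after "Emit:" by a JSON object that holds its "fn" and its "kwargs". servo_tool: Moves the arm, as the interface text tells. Its arguments: {"type":"object","properties":{"rows":{"type":"string"},"grip":{"type":"number"}},"required":["rows"]}

```bash
ls; mkdir -p pics
python3 - <<'E'
from plant import ctrl
import cv2
o=ctrl.get_obs();print(o)
for n in ("scene","side","wrist"):
    s=ctrl.snapshot(n);cv2.imwrite(f"pics/{n}0.png",s["frame"][:,:,::-1])
    print(n,s["K"],s["k1"],s["eye"],s["attitude"])
    for l in ("cradle","channel","mould","wedge_mid","wedge_thin_end","block_mid","bat","cup","jar","timer"):
        print(l,[(r["point"],r["confidence"]) for r in ctrl.place_of(l,s)])
E
```

```text
pics
{'clock': 0.0, 'joint_pos': array([-6.02694195e+01,  2.05910364e+01,  6.33462636e-01, -1.92256609e-02,
       -7.01359691e+01, -1.65055851e+01]), 'qvel': array([ 0.03520186, -0.06842336,  0.02230812, -0.02384778,  0.0341122 ,
       -0.0221999 ]), 'tau': array([ 7.72927215e-04, -5.82726574e+01,  2.93059230e+01,  6.99738085e+00,
        6.92600326e-03, -1.44515402e-04]), 'tool_pos': array([ 0.15426346, -0.65663115,  0.22562764]), 'orientation': array([-1.79990750e+02, -9.48232455e-02,  1.03218440e+02]), 'force': array([-0.74939803, -0.4683148 ,  0.18167731]), 'moment': array([0.04399063, 0.03141942, 0.01151812]), 'opening': 0.08751459320153127}
scene [[377.28347063   0.         253.04761399]
 [  0.         377.28347063 191.74054467]
 [  0.           0.           1.        ]] -0.0769697631587216 [0.12889568 0.68363359 0.86450425] [ 4.86222522e+01 -1.34334611e-01 -1.48786987e+02]
cradle [([0.5408, 0.0181, 0.0042], 0.97)]
channel [([0.47, -0.0125, 0.0149], 0.91)]
mould [([0.5804, 0.0288, 0.018], 0.96)]
wedge_mid [([0.4885, -0.0178, 0.0403], 0.67), ([0.4754, -0.5349, 0.0212], 0.61)]

[... 755 characters left out ...]
-0.1056, 0.0359], 0.9), ([0.3861, -0.5061, 0.0192], 0.65)]
block_mid [([0.5047, -0.3284, 0.0214], 0.85)]
bat [([0.5293, 0.3105, 0.0024], 0.7), ([0.7361, -0.1996, 0.0037], 0.53)]
cup [([0.7315, -0.1959, 0.0031], 0.7)]
jar [([0.7188, 0.2, -0.0026], 0.8), ([0.5023, -0.3333, -0.001], 0.41)]
timer [([0.7114, -0.3081, 0.0002], 0.73), ([0.5314, 0.3076, 0.0049], 0.61)]
wrist [[315.73669757   0.         260.13458467]
 [  0.         315.73669757 192.39990755]
 [  0.           0.           1.        ]] -0.01685893764362646 [ 0.08022788 -0.67479858  0.38510975] [-16.45244488   0.1046888  103.1967442 ]
cradle []
channel []
mould []
wedge_mid []
wedge_thin_end []
block_mid []
bat []
cup []
jar []
timer []
```

View pics/scene0.png

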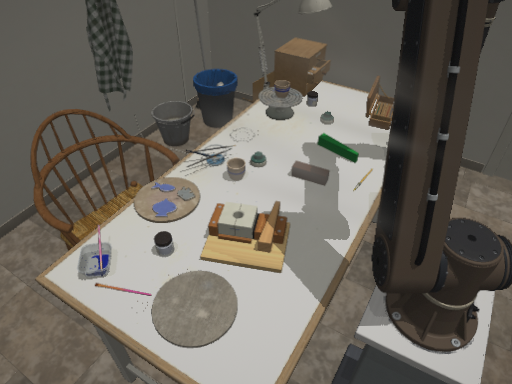

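View pics/side0.png

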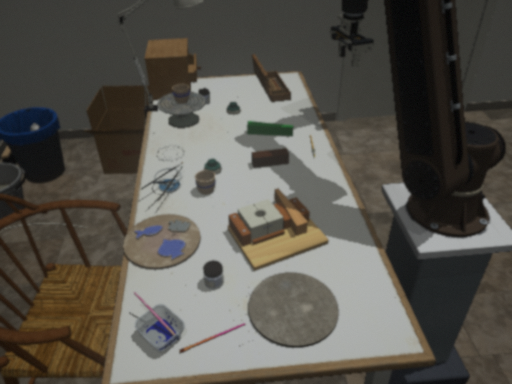

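View pics/wrist0.png

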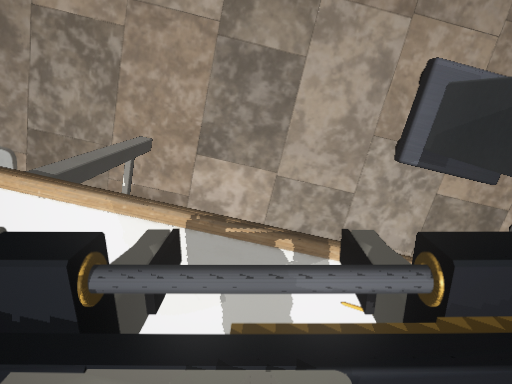

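The scene image shows the light wedge in the cradle at (270,228), the green look-alike wedge at (337,148), the dark block at (310,173) and the grey bat at (195,306). A second round board carrying blue pieces lies at (167,198). Next I'll fit exact poses.

```bash
cat > h.py <<'E'
import numpy as np, cv2
from scipy.spatial.transform import Rotation as R
from scipy.optimize import minimize
from plant import ctrl
def proj(s,P):
    P=np.atleast_2d(P).astype(float); Rc=R.from_euler('xyz',s["attitude"],degrees=True).as_matrix()
    c=(P-s["eye"])@Rc; u=c[:,0]/-c[:,2]; v=-c[:,1]/-c[:,2]; f=1+s["k1"]*(u*u+v*v)
    K=s["K"]; return np.c_[K[0,0]*u*f+K[0,2],K[1,1]*v*f+K[1,2]]
def pose(x,y,z,yaw,L):
    L=np.atleast_2d(L); return L@R.from_euler('z',yaw,degrees=True).as_matrix().T+[x,y,z]
def boxpts(a,b,h): return np.array([[i*a/2,j*b/2,k*h] for i in(-1,1) for j in(-1,1) for k in(0,1)])
def wedgepts(): # about centre underside, straight side x=-13.5mm, thin at -y
    return np.array([[x,y,z] for (x,y) in((-.0135,-.09),(.0025,-.09),(-.0135,.09),(.0245,.09)) for z in(0,.042)])
def hullmask(s,P):
    m=np.zeros((384*4,512*4),np.uint8); h=cv2.convexHull((proj(s,P)*4+1.5).astype(np.float32)).round().astype(int)
    cv2.fillConvexPoly(m,h,1); return cv2.resize(m.astype(np.float32),(512,384),interpolation=cv2.INTER_AREA)
def fit(views,L,x0,z=0):
    def cost(p):
        t=0
        for s,m in views:
            a=hullmask(s,pose(p[0],p[1],z,p[2]*1000,L)); t+=1-np.minimum(a,m).sum()/np.maximum(a,m).sum()
        return t/len(views)
    best=None
    for dy in (0,):
        r=minimize(cost,[x0[0],x0[1],x0[2]/1000],method='Nelder-Mead',options=dict(initial_simplex=[[x0[0],x0[1],x0[2]/1000],[x0[0]+.01,x0[1],x0[2]/1000],[x0[0],x0[1]+.01,x0[2]/1000],[x0[0],x0[1],x0[2]/1000+.015]],xatol=1e-4,fatol=1e-5))
    return r.x[0],r.x[1],r.x[2]*1000,r.fun
def draw(s,img,P,col,sc=1,off=(0,0)):
    for p in proj(s,P): cv2.circle(img,tuple(int(round(v)) for v in ((p-off)*sc)),2,col,-1)
E
python3 - <<'E'
from h import *
S={n:ctrl.snapshot(n) for n in("scene","side")}
bv=[]
for n,s in S.items():
    r=ctrl.outline_of("block",s); print(n,[(q["confidence"],q["pixels"].sum(),np.argwhere(q["pixels"]).mean(0)) for q in r])
    bv.append((s,r[0]["pixels"].astype(np.float32)))
B=boxpts(.13,.04,.046)
res=[fit(bv,B,(.505,-.328,y)) for y in (-90,-60,-30,0,30,60)]
for r in res: print("block",np.round(r,4))
best=min(res,key=lambda r:r[3])
# bat & other round
for n,s in S.items():
    for q in ctrl.outline_of("bat",s):
        m=q["pixels"]; print("bat",n,q["confidence"],np.argwhere(m).mean(0),m.sum(), hullmask(s,[[.5303+.111*np.cos(a),.309+.111*np.sin(a),z] for a in np.linspace(0,6.28,40) for z in(0,.011)]).sum())
# cradle fit from points
obs=[];loc=[]
L=dict(cradle=(0,0,0),channel=(-.075,0,.018),mould=(.038,0,.018),wedge_mid=(-.061,-.011,.039),wedge_thin_end=(-.067,-.101,.039))
for s in S.values():
    for l,v in L.items():
        for q in ctrl.place_of(l,s):
            if abs(q["point"][1])<.15: obs.append(q["point"]);loc.append(v)
obs=np.array(obs);loc=np.array(loc)
def c(p): return np.abs(pose(p[0],p[1],0,p[2]*100,loc)-obs)[:,:2].sum()
r=minimize(c,[.543,.016,.188],method='Nelder-Mead'); x,y,w=r.x[0],r.x[1],r.x[2]*100
print("cradle",x,y,w); print(np.round((obs-pose(x,y,0,w,loc))*1000,1))
for n,s in S.items():
    im=s["frame"][:,:,::-1].copy(); im=cv2.resize(im,None,fx=4,fy=4,interpolation=cv2.INTER_CUBIC)
    z=np.array([0,0])
    crn=[[a,b,.018] for a in(-.115,.121) for b in(-.055,.131)]+[[a,b,.056] for a in(-.105,-.075) for b in(-.04,.04)]
    draw(s,im,pose(x,y,0,w,crn),(0,0,255),4); draw(s,im,pose(x,y,0,w,[[a,b,.076] for a in(-.012,.088) for b in(-.046,.046)]),(255,0,0),4)
    draw(s,im,pose(x,y,0,w,wedgepts()+[-.0615,-.011,.018]),(0,255,0),4)
    draw(s,im,pose(best[0],best[1],0,best[2],B),(0,255,255),4)
    c0=proj(s,[[.53,-.13,.03]])[0]*4; cx,cy=c0.astype(int); im=im[max(cy-300,0):cy+300,max(0,cx-400):cx+400]; cv2.imwrite(f"pics/{n}1.png",im)
E
```

```text
scene [(0.89, np.int64(545), array([172.35229358, 309.44770642])), (0.36, np.int64(533), array([229.67729831, 269.15009381]))]
side [(0.94, np.int64(617), array([157.99837925, 269.23176661]))]
block [ 0.507  -0.3251  2.7791  0.1298]
block [ 0.506  -0.3266  2.0597  0.1306]
block [ 0.5063 -0.3253  2.8971  0.1263]
block [ 0.5068 -0.3259  2.1106  0.1281]
block [ 0.5069 -0.3256  1.1382  0.1309]
block [ 0.5058 -0.3259  1.9267  0.1302]
bat scene 0.89 [308.77958949 194.27584884] 5213 5342.8125
bat side 0.84 [309.70896998 292.59841812] 5563 5534.5
cradle 0.5442976226868955 0.014496375589213566 18.438139756044215
[[ 0.000e+00 -1.300e+00  5.000e-01]
 [-2.700e+00 -1.000e+00 -8.000e-01]
 [ 4.000e-01  1.200e+00  1.700e+00]
 [-2.900e+00 -2.500e+00  2.000e-01]
 [-9.000e-01  1.100e+00 -3.100e+00]
 [ 4.000e+00  1.000e-01 -2.000e-01]
 [ 1.000e+00  2.100e+00  3.000e-01]
 [ 1.400e+00  6.000e-01  3.900e+00]
 [-1.066e+02 -3.370e+01  0.000e+00]
 [-9.000e-01 -1.500e+00 -1.600e+00]
 [ 0.000e+00  0.000e+00 -2.900e+00]]
```

View pics/scene1.png

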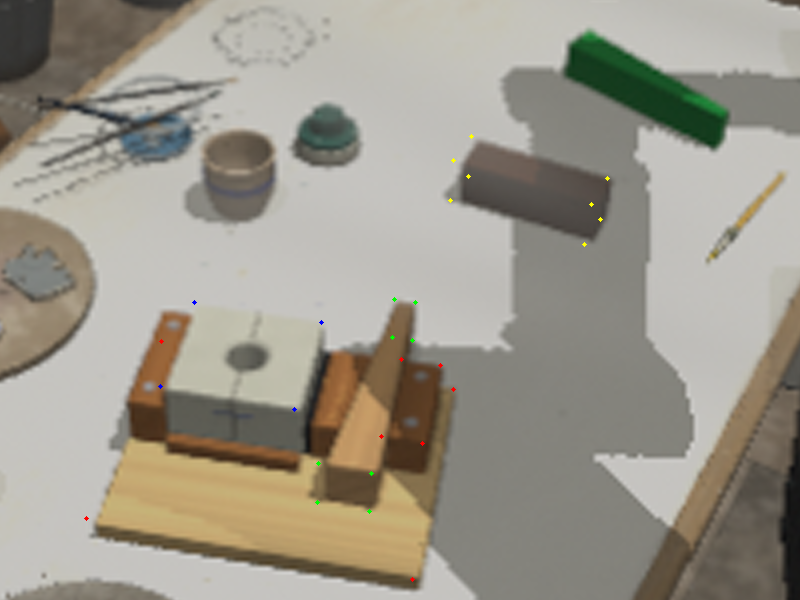

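View pics/side1.png

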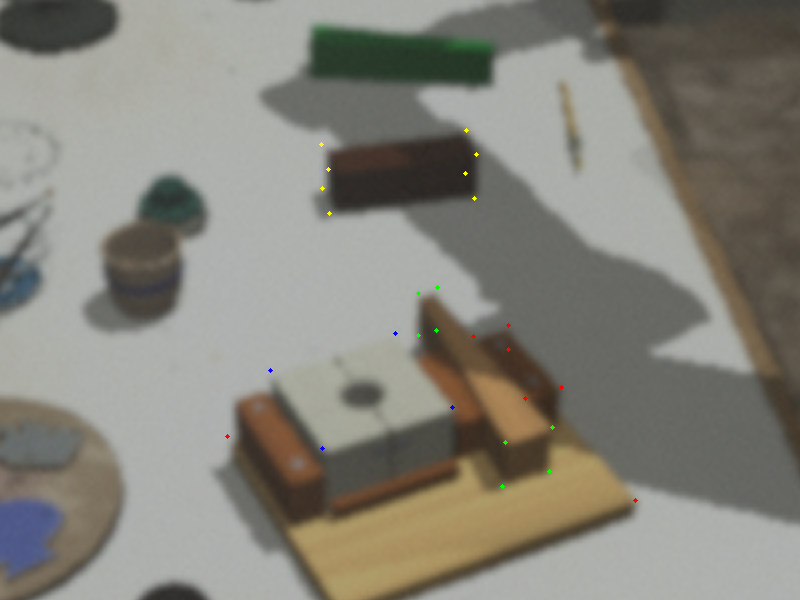

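My overlay is several pixels off in both views, so I'll click corners in enlarged crops and fit those.

Run:
```python
from h import *
for n,(x,y) in dict(scene=(200,196),side=(225,187)).items():
    s=ctrl.snapshot(n); np.save(f"{n}.npy",{k:s[k] for k in("frame","K","k1","eye","attitude")},allow_pickle=True)
    im=s["frame"][y:y+85,x:x+110,::-1]
    im=cv2.resize(im,None,fx=7,fy=7,interpolation=cv2.INTER_CUBIC)
    for i in range(0,110,10): cv2.putText(im,str(x+i),(i*7,8),0,.3,(0,0,255),1); cv2.line(im,(i*7+3,10),(i*7+3,595),(0,0,255) if 0 else (90,90,90),1)
    for i in range(0,85,10): cv2.putText(im,str(y+i),(0,i*7+3),0,.3,(0,0,255),1); cv2.line(im,(20,i*7+3),(770,i*7+3),(90,90,90),1)
    cv2.imwrite(f"pics/{n}2.png",im)
```

```text
(no output)
```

View pics/scene2.png

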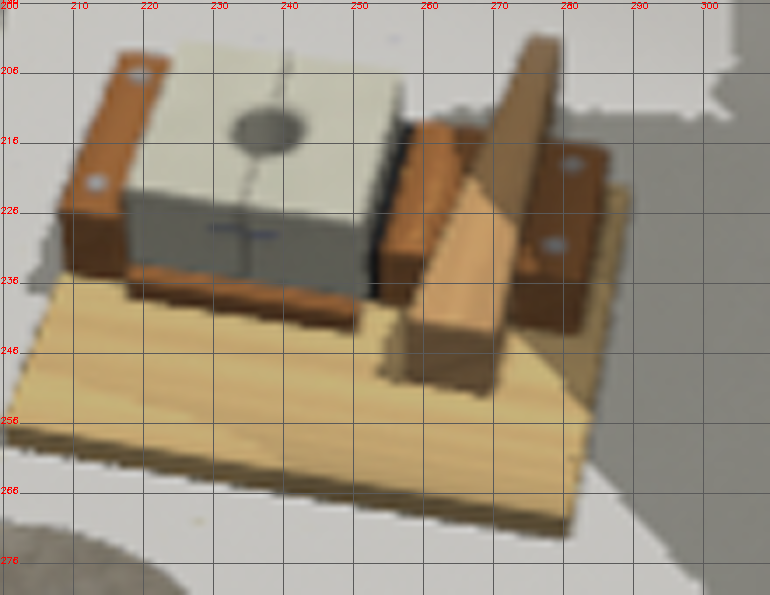

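View pics/side2.png

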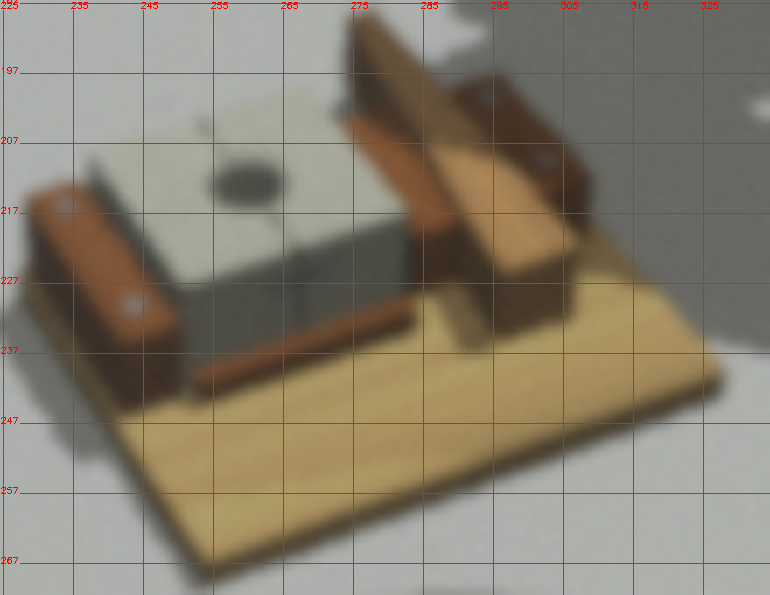

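```bash
cat > fitc.py <<'E'
from h import *
from scipy.optimize import least_squares
C={'scene':[(251.7,227.6,-12,46,76),(217.4,222.7,88,46,76),(257.1,206.3,-12,-46,76),(225,201.6,88,-46,76),(200.3,256.3,121,131,18),(281,269.9,-115,131,18),(289.6,222,-115,-55,18),(258.1,241,-37,79,60),(270.6,243.1,-75,79,60),(275,200.6,-59,-101,60),(279.7,201,-75,-101,60),(286.7,216.6,-105,-40,56),(208.1,225.6,118,50,62),(216.4,203,118,-50,62)],
'side':[(250.3,227.7,88,46,76),(283.1,217.7,-12,46,76),(237.7,209.1,88,-46,76),(268.9,199.1,-12,-46,76),(253.9,266.9,121,131,18),(327.7,239.7,-115,131,18),(296,225.4,-37,79,60),(307.1,221.3,-75,79,60),(275.3,188.3,-59,-101,60),(281,188,-75,-101,60),(296,196.9,-105,-40,56),(309.1,212.3,-105,40,56),(228.1,214.4,118,-50,62),(242,234.9,118,50,62)]}
S={n:np.load(n+".npy",allow_pickle=True).item() for n in C}
def res(p,full=False):
    o=[]
    for i,n in enumerate(C):
        c=np.array(C[n]); s=dict(S[n]); 
        q=p[3+6*i:9+6*i]
        s["eye"]=s["eye"]+q[:3]*.01; s["attitude"]=(R.from_euler('xyz',s["attitude"],degrees=True)*R.from_rotvec(q[3:]*.01)).as_euler('xyz',degrees=True)
        d=proj(s,pose(p[0],p[1],0,p[2]*100,c[:,2:]/1000))-c[:,:2]
        if full: print(n,np.round(d,1).tolist())
        o+=[(d/.7).ravel()]
    return np.concatenate(o+[p[3:]*np.tile([5]*3+[5]*3,2)])
for fix in (1,0):
    if fix: r=least_squares(lambda p:res(np.r_[p,np.zeros(12)]),[.544,.0145,.184],loss='soft_l1');p=np.r_[r.x,np.zeros(12)]
    else: r=least_squares(res,np.r_[p],loss='soft_l1');p=r.x
    res(p,True);print(np.round(p,4),r.cost)
E
python3 fitc.py
```

```text
scene [[-1.2, 0.4], [-0.7, 0.1], [-0.2, -0.1], [-0.1, -0.0], [-1.6, -0.1], [-0.3, 0.2], [0.1, 0.5], [-1.3, 0.7], [-0.5, 0.7], [-0.1, -0.4], [0.2, -0.0], [-0.1, 0.1], [-1.3, -0.1], [-0.2, -0.3]]
side [[0.9, -0.5], [0.3, -1.2], [0.0, -1.2], [-0.3, -0.9], [0.1, -0.4], [1.8, -0.6], [0.8, -0.2], [1.5, -0.1], [-1.2, -0.2], [-2.3, -1.3], [0.8, -1.0], [1.4, -1.1], [-0.3, -0.6], [0.0, 0.3]]
[0.5429 0.0153 0.1945 0.     0.     0.     0.     0.     0.     0.
 0.     0.     0.     0.     0.    ] 23.34892468366597
scene [[-0.6, 0.2], [-0.1, -0.0], [0.2, -0.2], [0.4, 0.0], [-0.8, -0.2], [0.3, -0.2], [0.4, 0.3], [-0.7, 0.4], [0.1, 0.4], [0.2, -0.4], [0.5, -0.1], [0.2, -0.0], [-0.7, -0.1], [0.2, -0.3]]
side [[0.7, 0.1], [-0.1, -0.6], [-0.3, -0.5], [-0.7, -0.2], [-0.1, 0.0], [1.2, -0.1], [0.4, 0.4], [1.0, 0.4], [-1.6, 0.5], [-2.8, -0.6], [0.3, -0.3], [0.9, -0.5], [-0.5, 0.1], [-0.2, 0.9]]
[ 0.5435  0.0111  0.196   0.0129 -0.0054  0.1266  0.1284 -0.0336 -0.0575
 -0.0129  0.0054  0.1793  0.2343  0.0188  0.0744] 15.485562479181649
```

Run:
```python
from h import *
T=[]
for n,(x,y) in dict(scene=(280,150),side=(240,140)).items():
    s=np.load(n+".npy",allow_pickle=True).item()
    im=s["frame"][y:y+40,x:x+60,::-1]
    im=cv2.resize(im,None,fx=8,fy=8,interpolation=cv2.INTER_CUBIC)
    for i in range(0,60,10): cv2.putText(im,str(x+i),(i*8,8),0,.3,(0,0,255),1); cv2.line(im,(i*8+3,10),(i*8+3,320),(90,90,90),1)
    for i in range(0,40,10): cv2.putText(im,str(y+i),(0,i*8+3),0,.3,(0,0,255),1); cv2.line(im,(20,i*8+3),(480,i*8+3),(90,90,90),1)
    T.append(im)
cv2.imwrite("pics/blk.png",cv2.resize(np.vstack(T),None,fx=.93,fy=.93))
```

```text
(no output)
```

View pics/blk.png

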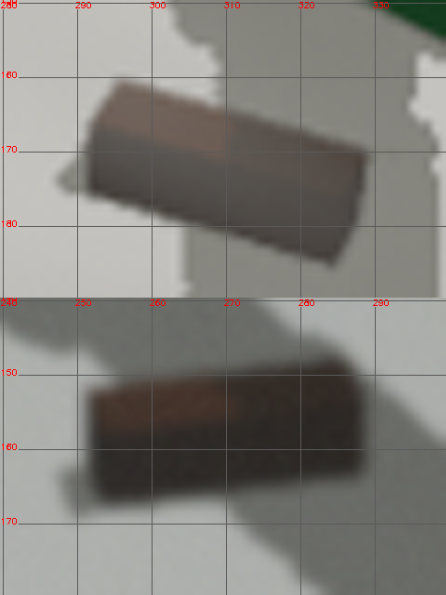

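```bash
cat > fitb.py <<'E'
from fitc import *
pc=p
C={'scene':[(295.8,160.4,65,-20,46),(291.7,166.4,65,20,46),(291.5,175.4,65,20,0),(324.7,185.2,-65,20,0),(329.1,170.1,-65,-20,46)],
'side':[(253.1,167.2,65,20,0),(251.5,152,65,-20,46),(286.7,147.7,-65,-20,46),(288.3,163.1,-65,20,0)]}
for cam in (np.zeros(12),pc[3:]):
    def rb(q,full=False):
        import fitc; fitc.C=C
        return res(np.r_[q,cam],full)
    for y0 in (0,):
        r=least_squares(rb,[.505,-.328,y0]); rb(r.x,True); print("block",np.round(r.x,4),r.cost)
E
python3 fitb.py
```

```text
scene [[-1.2, 0.4], [-0.7, 0.1], [-0.2, -0.1], [-0.1, -0.0], [-1.6, -0.1], [-0.3, 0.2], [0.1, 0.5], [-1.3, 0.7], [-0.5, 0.7], [-0.1, -0.4], [0.2, -0.0], [-0.1, 0.1], [-1.3, -0.1], [-0.2, -0.3]]
side [[0.9, -0.5], [0.3, -1.2], [0.0, -1.2], [-0.3, -0.9], [0.1, -0.4], [1.8, -0.6], [0.8, -0.2], [1.5, -0.1], [-1.2, -0.2], [-2.3, -1.3], [0.8, -1.0], [1.4, -1.1], [-0.3, -0.6], [0.0, 0.3]]
[0.5429 0.0153 0.1945 0.     0.     0.     0.     0.     0.     0.
 0.     0.     0.     0.     0.    ] 23.34892468366597
scene [[-0.6, 0.2], [-0.1, -0.0], [0.2, -0.2], [0.4, 0.0], [-0.8, -0.2], [0.3, -0.2], [0.4, 0.3], [-0.7, 0.4], [0.1, 0.4], [0.2, -0.4], [0.5, -0.1], [0.2, -0.0], [-0.7, -0.1], [0.2, -0.3]]
side [[0.7, 0.1], [-0.1, -0.6], [-0.3, -0.5], [-0.7, -0.2], [-0.1, 0.0], [1.2, -0.1], [0.4, 0.4], [1.0, 0.4], [-1.6, 0.5], [-2.8, -0.6], [0.3, -0.3], [0.9, -0.5], [-0.5, 0.1], [-0.2, 0.9]]
[ 0.5435  0.0111  0.196   0.0129 -0.0054  0.1266  0.1284 -0.0336 -0.0575
 -0.0129  0.0054  0.1793  0.2343  0.0188  0.0744] 15.485562479181649
scene [[-0.5, -0.6], [-0.5, -0.6], [-1.1, 0.4], [-0.2, 1.0], [0.5, -0.4]]
side [[0.4, 0.6], [-0.3, -1.3], [0.3, -1.3], [1.1, 0.2]]
block [ 0.5019 -0.3281  0.05  ] 9.343481590484496
scene [[-0.1, -0.7], [-0.0, -0.7], [-0.7, 0.3], [0.1, 0.7], [0.8, -0.6]]
side [[0.2, 1.1], [-0.6, -0.6], [-0.1, -0.6], [0.7, 0.8]]
block [ 0.5025 -0.3339  0.0506] 8.49230045947908
```

```bash
cat > go.py <<'E'
import sys
from h import *
# usage: go.py x y z yaw nrows -> what remains in tool axes, split
def plan(x,y,z,yaw,n=None):
    o=ctrl.get_obs(); P=o["tool_pos"]; Q=R.from_euler('xyz',o["orientation"],degrees=True)
    D=R.from_euler('xyz',[180,0,yaw],degrees=True)
    rot=(Q.inv()*D).as_rotvec(); d=np.array([x,y,z])-P
    t=Q.inv().apply(d)*100
    need=max(np.linalg.norm(t)/4.1,np.linalg.norm(rot)/.122); n=n or max(1,int(np.ceil(need)))
    print("pos",np.round(P,4),"rpy",np.round(o["orientation"],2),"F",np.round(o["force"],1),"open",round(o["opening"],4),"t",round(o["clock"],2))
    print("total tool cm",np.round(t,2),"rot",np.round(rot,3),"rows",n)
    r=R.from_rotvec(rot/n); 
    for i in range(min(n,10)):
        A=Q*R.from_rotvec(rot*i/n); tt=A.inv().apply(d/n)*100
        print("%.2f %.2f %.2f %.3f %.3f %.3f;"%(*tt,*(rot/n)),end=" " if i%5!=4 else "\n")
    print()
if __name__=="__main__":
    a=[float(v) for v in sys.argv[1:]]; plan(*a[:4],*([int(a[4])] if len(a)>4 else []))
E
python3 go.py .503 -.33 .16 95
```

```text
pos [ 0.1544 -0.6571  0.2266] rpy [-180.      0.    103.23] F [-0.4 -0.6  0.5] open 0.0874 t 2.55
total tool cm [23.86 41.42  6.66] rot [-0.     0.     0.144] rows 12
1.99 3.45 0.55 -0.000 0.000 0.012; 2.03 3.43 0.55 -0.000 0.000 0.012; 2.07 3.40 0.55 -0.000 0.000 0.012; 2.11 3.38 0.55 -0.000 0.000 0.012; 2.15 3.35 0.55 -0.000 0.000 0.012;
2.19 3.33 0.55 -0.000 0.000 0.012; 2.23 3.30 0.55 -0.000 0.000 0.012; 2.27 3.27 0.55 -0.000 0.000 0.012; 2.31 3.25 0.55 -0.000 0.000 0.012; 2.35 3.22 0.55 -0.000 0.000 0.012;
```

Emit:
{"fn": "servo_tool", "kwargs": {"rows": "2 3.4 0.5 0 0 0.012; 2 3.4 0.5 0 0 0.012; 2.1 3.4 0.5 0 0 0.012; 2.1 3.4 0.5 0 0 0.012; 2.1 3.4 0.5 0 0 0.012", "grip": 8.7}}

```text
clock: 2.97
tool_pos: [0.2986, -0.5227, 0.2003]
orientation: [-179.9, 0.1, 99.0]
force: [1.5, -0.9, -0.5]
opening: 0.0871
```

Emit:
{"fn": "servo_tool", "kwargs": {"rows": "2.2 3.3 0.5 0 0 0.012; 2.2 3.3 0.5 0 0 0.012; 2.2 3.3 0.5 0 0 0.012; 2.3 3.2 0.5 0 0 0.012; 2.3 3.2 0.5 0 0 0.012"}}

```text
clock: 3.38
tool_pos: [0.4514, -0.383, 0.1754]
orientation: [179.9, 0.2, 95.4]
force: [1.0, -0.3, -0.0]
opening: 0.0871
```

```bash
python3 go.py .503 -.33 .12 95
```

```text
pos [ 0.4514 -0.383   0.1754] rpy [179.91   0.25  95.35] F [ 1.  -0.3 -0. ] open 0.0871 t 3.38
total tool cm [4.82 5.62 5.52] rot [0.002 0.004 0.006] rows 3
1.61 1.87 1.84 0.001 0.001 0.002; 1.61 1.87 1.84 0.001 0.001 0.002; 1.61 1.87 1.84 0.001 0.001 0.002;
```

Emit:
{"fn": "servo_tool", "kwargs": {"rows": "1.6 1.9 1.8 0 0 0.002; 1.6 1.9 1.8 0 0 0.002; 1.6 1.9 1.8 0 0 0.002; 0 0 0 0 0 0"}}

```text
clock: 3.72
tool_pos: [0.5126, -0.3225, 0.1204]
orientation: [179.6, 0.4, 95.3]
force: [-0.9, 0.5, -0.9]
opening: 0.0868
```

```bash
python3 go.py .503 -.33 .007 95
python3 - <<'E'
from h import *
s=ctrl.snapshot("wrist")
im=s["frame"][:,:,::-1].copy()
draw(s,im,pose(.503,-.330,0,5,boxpts(.13,.04,.046)),(0,255,255))
cv2.imwrite("pics/w3.png",im)
for q in ctrl.place_of("block",s):print(q)
E
```

```text
pos [ 0.5126 -0.3225  0.1204] rpy [179.63   0.38  95.33] F [-0.9  0.5 -0.9] open 0.0868 t 3.72
total tool cm [-0.58 -1.1  11.34] rot [0.006 0.007 0.006] rows 3
-0.19 -0.37 3.78 0.002 0.002 0.002; -0.20 -0.36 3.78 0.002 0.002 0.002; -0.21 -0.35 3.78 0.002 0.002 0.002; 
{'point': [0.5014, -0.3293, -0.0023], 'confidence': 0.64}
```

View pics/w3.png

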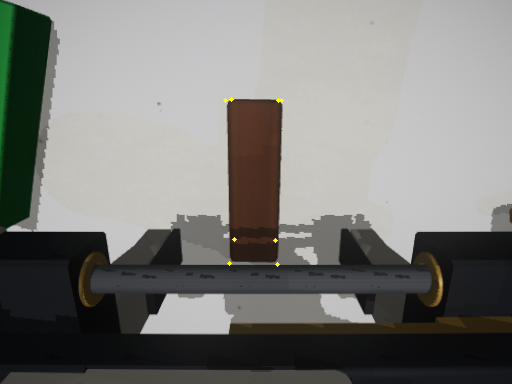

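The wrist view shows the dark block at (255,180). My projected corners land on its edges, so the fit is good, and the green look-alike is well off to the left at (20,110).

Emit:
{"fn": "servo_tool", "kwargs": {"rows": "-0.3 -0.5 3.3 0 0 0; -0.3 -0.5 3.3 0 0 0; 0 -0.1 3.3 0.005 0.005 0; 0 0 1 0 0 0; 0 0 0 0 0 0"}}

```text
clock: 4.23
tool_pos: [0.5052, -0.3383, 0.0182]
orientation: [179.2, 0.6, 95.3]
force: [0.8, -0.1, 0.2]
opening: 0.0868
```

```bash
python3 go.py .503 -.33 .007 95
```

```text
pos [ 0.5052 -0.3383  0.0182] rpy [179.19   0.57  95.29] F [ 0.8 -0.1  0.2] open 0.0868 t 4.23
total tool cm [ 0.86 -0.16  1.11] rot [0.014 0.01  0.005] rows 1
0.86 -0.16 1.11 0.014 0.010 0.005;
```

Emit:
{"fn": "servo_tool", "kwargs": {"rows": "0.5 -0.1 0.6 0.007 0.006 0.003; 0.3 0 0.4 0.007 0.005 0; 0 0 0 0 0 0"}}

```text
clock: 4.48
tool_pos: [0.5045, -0.332, 0.0113]
orientation: [179.9, 0.0, 95.0]
force: [-0.5, -0.4, 0.2]
opening: 0.0874
```

```bash
python3 go.py .503 -.33 .007 95
```

```text
pos [ 0.5045 -0.332   0.0113] rpy [179.87   0.    95.01] F [-0.5 -0.4  0.2] open 0.0874 t 4.48
total tool cm [ 0.21 -0.14  0.43] rot [0.002 0.    0.   ] rows 1
0.21 -0.14 0.43 0.002 0.000 0.000;
```

Emit:
{"fn": "servo_tool", "kwargs": {"rows": "0.1 0 0.3 0 0 0; 0 0 0 0 0 0; 0 0 0 0 0 0; 0 0 0 0 0 0; 0 0 0 0 0 0", "grip": 3}}

```text
clock: 4.9
tool_pos: [0.5078, -0.3314, 0.0128]
orientation: [179.5, 0.2, 95.1]
force: [-1.1, -0.1, -0.8]
opening: 0.0591
```

Emit:
{"fn": "servo_tool", "kwargs": {"rows": "0 0 0 0 0 0; 0 0 0 0 0 0; 0 0 0 0 0 0"}}

```text
clock: 5.15
tool_pos: [0.5079, -0.3313, 0.0133]
orientation: [179.4, 0.2, 95.1]
force: [-0.4, 1.0, -0.6]
opening: 0.0401
```

Emit:
{"fn": "servo_tool", "kwargs": {"rows": "0 0 0 0 0 0; 0 0 -2 0 0 0; 0 0 -3 0 0 0; 0 0 -3 0 0 0", "grip": 1}}

```text
clock: 5.48
tool_pos: [0.5015, -0.329, 0.0869]
orientation: [-179.7, -0.2, 95.0]
force: [1.1, 0.2, -2.6]
opening: 0.0401
```

```bash
python3 go.py .545 -.20 .06 19.5
```

```text
pos [ 0.5015 -0.329   0.0869] rpy [-179.72   -0.23   95.  ] F [ 1.1  0.2 -2.6] open 0.0401 t 5.48
total tool cm [12.46  5.47  2.72] rot [-0.007 -0.     1.318] rows 11
1.13 0.50 0.25 -0.001 -0.000 0.120; 1.18 0.36 0.25 -0.001 -0.000 0.120; 1.22 0.21 0.25 -0.001 -0.000 0.120; 1.24 0.07 0.25 -0.001 -0.000 0.120; 1.23 -0.08 0.25 -0.001 -0.000 0.120;
1.22 -0.23 0.25 -0.001 -0.000 0.120; 1.18 -0.37 0.25 -0.001 -0.000 0.120; 1.13 -0.51 0.25 -0.001 -0.000 0.120; 1.06 -0.64 0.25 -0.001 -0.000 0.120; 0.97 -0.76 0.25 -0.001 -0.000 0.120;
```

Emit:
{"fn": "servo_tool", "kwargs": {"rows": "0.9 0.5 0 0 0 0.12; 0.9 0.4 0 0 0 0.12; 0.9 0.2 0 0 0 0.12; 0.9 0.1 0 0 0 0.12; 0.9 0 0 0 0 0.12"}}

```text
clock: 5.9
tool_pos: [0.5226, -0.2866, 0.0937]
orientation: [179.9, -0.1, 59.5]
force: [-0.5, 0.1, -2.5]
opening: 0.0395
```

Emit:
{"fn": "servo_tool", "kwargs": {"rows": "0.9 -0.2 0 0 0 0.12; 0.9 -0.3 0 0 0 0.12; 0.9 -0.5 0 0 0 0.12; 0.9 -0.6 0 0 0 0.12; 0.9 -0.6 0 0 0 0.12"}}

```text
clock: 6.32
tool_pos: [0.5376, -0.2364, 0.0916]
orientation: [-179.8, 0.0, 23.7]
force: [-0.4, -0.1, -2.9]
opening: 0.04
```

```bash
python3 go.py .545 -.20 .036 19.5
```

```text
pos [ 0.5376 -0.2364  0.0916] rpy [-1.7985e+02  1.0000e-02  2.3720e+01] F [-0.4 -0.1 -2.9] open 0.04 t 6.32
total tool cm [ 2.14 -3.02  5.57] rot [-0.003  0.     0.074] rows 2
1.07 -1.51 2.79 -0.001 0.000 0.037; 1.01 -1.55 2.78 -0.001 0.000 0.037;
```

Emit:
{"fn": "servo_tool", "kwargs": {"rows": "0.5 -0.5 1.8 0 0 0.025; 0.5 -0.5 1.8 0 0 0.025; 0.3 -0.3 1 0 0 0.015; 0 0 0.3 0 0 0; 0 0 0 0 0 0"}}

```text
clock: 6.73
tool_pos: [0.5451, -0.2167, 0.0405]
orientation: [-179.8, 0.1, 19.5]
force: [0.6, 0.0, -1.9]
opening: 0.0401
```

```bash
cat > st.py <<'E'
from h import *
o=ctrl.get_obs();P=o["tool_pos"];x,y,w=.543,.0135,19.5
print("cradle mm",np.round(R.from_euler('z',-w,degrees=True).apply(P-[x,y,0])*1000,1),"rpy",np.round(o["orientation"],2),"F",np.round(o["force"],1),"t",o["clock"])
E
python3 st.py
python3 - <<'E'
from h import *
T=[]
for n in("scene","side","wrist"):
    s=ctrl.snapshot(n); im=s["frame"][:,:,::-1]
    if n!="wrist":
        c=proj(s,[[.53,-.10,.03]])[0].astype(int); im=cv2.resize(im[c[1]-37:c[1]+38,c[0]-50:c[0]+50],None,fx=4,fy=4,interpolation=cv2.INTER_CUBIC)
    else: im=cv2.resize(im,(400,300))
    T.append(im)
    for l in("wedge_mid","wedge_thin_end","block_mid"): print(n,l,[(q["point"],q["confidence"]) for q in ctrl.place_of(l,s)])
T.append(np.zeros_like(T[0]))
cv2.imwrite("pics/m4.png",np.vstack([np.hstack(T[:2]),np.hstack(T[2:])]))
E
```

```text
cradle mm [ -74.8 -217.7   40.5] rpy [-1.7982e+02  5.0000e-02  1.9480e+01] F [ 0.6  0.  -1.9] t 6.7333
scene wedge_mid [([0.4742, -0.5327, 0.0216], 0.86), ([0.4893, -0.0166, 0.0382], 0.63), ([0.4888, -0.0198, 0.0183], 0.23), ([0.5457, -0.2122, 0.052], 0.22)]
scene wedge_thin_end [([0.5133, -0.1012, 0.0387], 0.75), ([0.3948, -0.5071, 0.0206], 0.61), ([0.5443, -0.2084, 0.052], 0.27)]
scene block_mid [([0.5434, -0.2122, 0.0507], 0.84)]
side wedge_mid [([0.4697, -0.5337, 0.0243], 0.56)]
side wedge_thin_end [([0.3895, -0.5066, 0.02], 0.67), ([0.513, -0.1048, 0.0361], 0.58)]
side block_mid [([0.4753, -0.008, 0.0198], 0.74), ([0.5486, -0.2142, 0.0515], 0.57), ([0.5288, 0.3054, 0.0004], 0.56), ([0.7167, 0.2026, -0.0036], 0.27)]
wrist wedge_mid []
wrist wedge_thin_end [([0.517, -0.0999, 0.0369], 0.79)]
wrist block_mid [([0.5474, -0.2131, 0.0515], 0.65)]
```

View pics/m4.png

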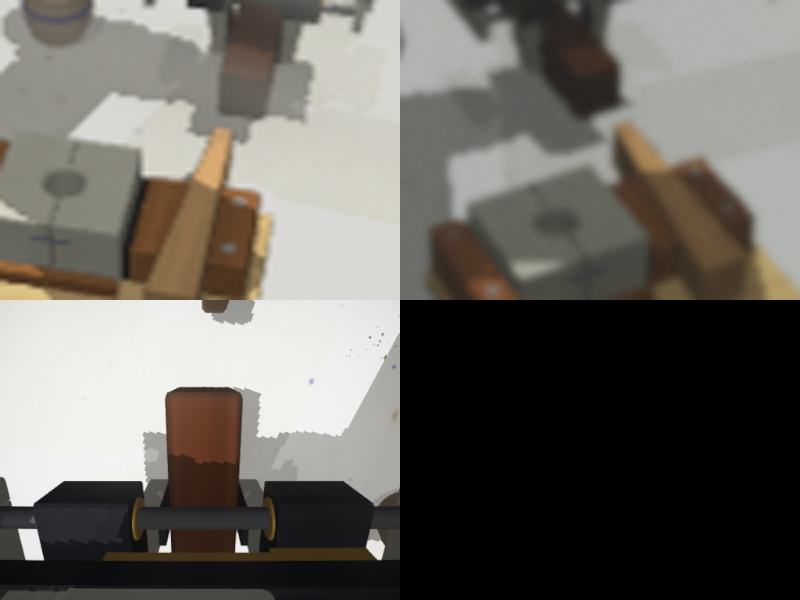

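Emit:
{"fn": "servo_tool", "kwargs": {"rows": "0.3 -0.8 0.2 0 0 0; 0.3 -0.8 0.2 0 0 0; 0.1 -0.6 0 0 0 0; 0 -0.3 0 0 0 0; 0 0 0 0 0 0"}}

```text
clock: 7.75
tool_pos: [0.5439, -0.1885, 0.0374]
orientation: [-179.9, -0.1, 19.4]
force: [-0.4, 0.5, -1.4]
opening: 0.0401
```

```bash
python3 st.py
```

```text
cradle mm [ -66.5 -190.7   37.4] rpy [-1.7988e+02 -8.0000e-02  1.9400e+01] F [-0.4  0.5 -1.4] t 7.75
```

Emit:
{"fn": "servo_tool", "kwargs": {"rows": "0 -0.6 0.1 0 0 0; 0 -0.6 0 0 0 0; 0 -0.5 0 0 0 0; 0 -0.5 0 0 0 0; 0 -0.5 0 0 0 0"}}

```text
clock: 8.17
tool_pos: [0.5359, -0.1637, 0.0376]
orientation: [179.8, -0.1, 19.6]
force: [0.6, -12.7, -2.5]
opening: 0.0395
```

```bash
python3 st.py
```

```text
cradle mm [ -65.8 -164.7   37.6] rpy [ 1.7982e+02 -1.3000e-01  1.9590e+01] F [  0.6 -12.7  -2.5] t 8.1667
```

Emit:
{"fn": "servo_tool", "kwargs": {"rows": "0 -0.7 0 0 0 0; 0 -0.7 0 0 0 0; 0 -0.7 0 0 0 0"}}

```text
clock: 8.42
tool_pos: [0.53, -0.1471, 0.039]
orientation: [179.5, -0.2, 19.7]
force: [-0.4, -1.8, -2.6]
opening: 0.0397
```

```bash
python3 st.py;python3 - <<'E'
from h import *
s=ctrl.snapshot("scene")
for l in("wedge_mid","wedge_thin_end","block_mid"): print(l,[(q["point"],q["confidence"]) for q in ctrl.place_of(l,s)])
E
```

```text
cradle mm [ -65.8 -147.    39. ] rpy [ 1.7946e+02 -1.7000e-01  1.9710e+01] F [-0.4 -1.8 -2.6] t 8.4167
wedge_mid [([0.4734, -0.5321, 0.0248], 0.88), ([0.5425, 0.0183, 0.005], 0.5)]
wedge_thin_end [([0.39, -0.5072, 0.0201], 0.89), ([0.5066, -0.0784, 0.0355], 0.82)]
block_mid [([0.5295, -0.1426, 0.0487], 0.6)]
```

Emit:
{"fn": "servo_tool", "kwargs": {"rows": "0 -0.5 0.1 0.003 0 0; 0 -0.5 0.1 0.003 0 0; 0 -0.5 0 0.003 0 0"}}

```text
clock: 8.87
tool_pos: [0.5254, -0.1319, 0.0367]
orientation: [-179.9, -0.2, 19.7]
force: [0.4, -1.4, -3.0]
opening: 0.0399
```

```bash
python3 st.py;python3 - <<'E'
from h import *
s=ctrl.snapshot("scene")
for l in("wedge_mid","wedge_thin_end","block_mid"): print(l,[(q["point"],q["confidence"]) for q in ctrl.place_of(l,s)])
E
```

```text
cradle mm [ -65.1 -131.2   36.7] rpy [-179.93   -0.22   19.69] F [ 0.4 -1.4 -3. ] t 8.8667
wedge_mid [([0.4786, 0.0238, 0.0407], 0.56), ([0.4753, -0.5315, 0.0224], 0.56)]
wedge_thin_end [([0.3905, -0.5103, 0.0194], 0.79), ([0.4992, -0.0623, 0.0383], 0.63)]
block_mid [([0.5274, -0.1249, 0.0458], 0.7)]
```

Emit:
{"fn": "servo_tool", "kwargs": {"rows": "0 -0.4 0 0 0 0; 0 -0.4 0 0 0 0; 0 0 0 0 0 0"}}

```text
clock: 9.32
tool_pos: [0.5227, -0.124, 0.0368]
orientation: [-180.0, -0.2, 19.7]
force: [-0.0, -0.1, -2.2]
opening: 0.0399
```

```bash
python3 st.py;python3 - <<'E'
from h import *
T=[]
for n in("scene","side"):
    s=ctrl.snapshot(n)
    im=s["frame"][:,:,::-1]
    c=proj(s,[[.52,-.0,.03]])[0].astype(int); im=cv2.resize(im[c[1]-50:c[1]+50,c[0]-40:c[0]+40],None,fx=5,fy=5,interpolation=cv2.INTER_CUBIC)
    T.append(im)
    for l in("wedge_mid","wedge_thin_end","block_mid"): print(l,[(q["point"],q["confidence"]) for q in ctrl.place_of(l,s)])
cv2.imwrite("pics/m5.png",np.hstack(T))
E
```

```text
cradle mm [ -65.  -122.9   36.8] rpy [-179.96   -0.23   19.7 ] F [-0.  -0.1 -2.2] t 9.3167
wedge_mid [([0.4715, -0.5316, 0.0245], 0.9), ([0.4716, 0.0299, 0.0362], 0.62)]
wedge_thin_end [([0.3929, -0.5091, 0.0201], 0.97), ([0.5001, -0.056, 0.0334], 0.59)]
block_mid [([0.5208, -0.119, 0.0479], 0.85)]
wedge_mid [([0.4771, 0.0286, 0.0358], 0.77)]
wedge_thin_end [([0.545, 0.0126, 0.0008], 0.62), ([0.4994, -0.0593, 0.0339], 0.57)]
block_mid [([0.5211, -0.1175, 0.0436], 0.73)]
```

View pics/m5.png

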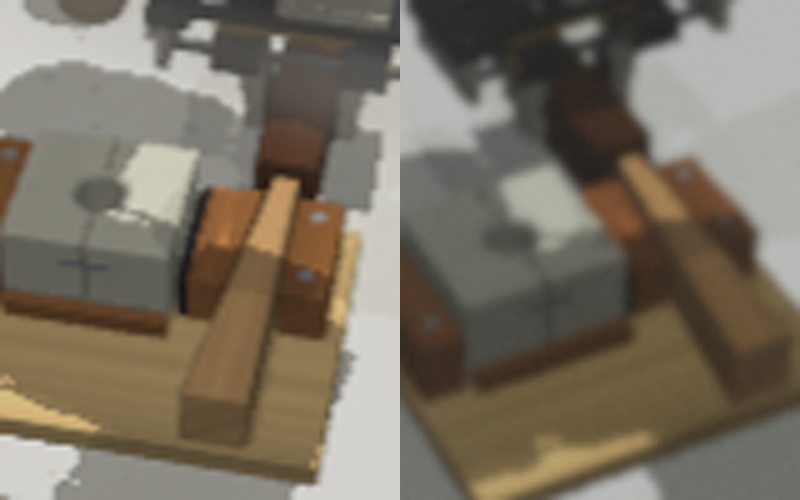

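The wedge now stands about 49 mm back. Its thick end sticks out and it still lies on the base. Retreating to lay the block down.

Emit:
{"fn": "servo_tool", "kwargs": {"rows": "0 1 0 0 0 0; 0 2 0 0 0 0; 0 3 0 0 0 0; 0 2 0 0 0 0; 0 1 0 0 0 0"}}

```text
clock: 10.13
tool_pos: [0.5548, -0.2121, 0.0371]
orientation: [-180.0, -0.2, 20.0]
force: [0.6, 0.3, -2.3]
opening: 0.0398
```

Emit:
{"fn": "servo_tool", "kwargs": {"rows": "0 0 0.6 0 0 0; 0 0 0.6 0 0 0; 0 0 0.4 0 0 0; 0 0 0 0 0 0"}}

```text
clock: 10.47
tool_pos: [0.5544, -0.2145, 0.0187]
orientation: [-179.9, -0.2, 19.7]
force: [-0.7, 1.1, -1.9]
opening: 0.0401
```

```bash
python3 st.py;python3 - <<'E'
from h import *
for n in("scene","side"):
    s=ctrl.snapshot(n)
    for l in("wedge_mid","wedge_thin_end","block_mid"): print(l,[(q["point"],q["confidence"]) for q in ctrl.place_of(l,s)])
E
```

```text
cradle mm [ -65.4 -218.7   18.7] rpy [-179.94   -0.2    19.74] F [-0.7  1.1 -1.9] t 10.4667
wedge_mid [([0.4702, 0.0309, 0.0363], 0.78), ([0.4767, -0.5343, 0.0225], 0.62)]
wedge_thin_end [([0.5018, -0.0604, 0.0353], 0.87), ([0.391, -0.5085, 0.0218], 0.75)]
block_mid [([0.5564, -0.2098, 0.0291], 0.62)]
wedge_mid [([0.4766, 0.0283, 0.037], 0.71), ([0.472, -0.5366, 0.0209], 0.52)]
wedge_thin_end [([0.5017, -0.0558, 0.0332], 0.76), ([0.3875, -0.5066, 0.0203], 0.56), ([0.4727, -0.0083, 0.0169], 0.51)]
block_mid [([0.5575, -0.2111, 0.0312], 0.59)]
```

Lower gently until the force shows contact.

Emit:
{"fn": "servo_tool", "kwargs": {"rows": "0 0 0.3 0 0 0; 0 0 0.2 0 0 0; 0 0 0.1 0 0 0"}}

```text
clock: 11.12
tool_pos: [0.5564, -0.2145, 0.0148]
orientation: [179.9, -0.4, 19.8]
force: [0.8, -0.3, -1.4]
opening: 0.0397
```

Emit:
{"fn": "servo_tool", "kwargs": {"rows": "0 0 0.1 0 0 0; 0 0 0.1 0 0 0"}}

```text
clock: 11.28
tool_pos: [0.5564, -0.2144, 0.0133]
orientation: [179.9, -0.4, 19.8]
force: [-5.4, 6.9, 19.6]
opening: 0.0397
```

Emit:
{"fn": "servo_tool", "kwargs": {"rows": "0 0 -0.1 0 0 0; 0 0 0 0 0 0; 0 0 0 0 0 0; 0 0 0 0 0 0; 0 0 0 0 0 0", "grip": 8}}

```text
clock: 11.7
tool_pos: [0.5576, -0.2146, 0.0154]
orientation: [179.9, -0.5, 19.9]
force: [0.3, 1.4, -0.1]
opening: 0.0673
```

Emit:
{"fn": "servo_tool", "kwargs": {"rows": "0 0 0 0 0 0; 0 0 0 0 0 0; 0 0 -1 0 0 0; 0 0 -2 0 0 0; 0 0 -3.5 0 0 0"}}

```text
clock: 12.12
tool_pos: [0.552, -0.2142, 0.0756]
orientation: [-179.8, 0.2, 19.8]
force: [0.9, -0.9, 1.0]
opening: 0.0797
```

Emit:
{"fn": "servo_tool", "kwargs": {"rows": "0 0 -3.5 0 0 0; 0 0 -3.5 0 0 0; 0 0 -3.5 0 0 0; 0 0 -1 0 0 0; 0 0 0 0 0 0"}}

```text
clock: 12.53
tool_pos: [0.5537, -0.2155, 0.2066]
orientation: [179.9, -0.3, 19.8]
force: [0.2, -0.3, -0.1]
opening: 0.08
```

```bash
python3 st.py;python3 - <<'E'
from h import *
T=[]
for n,(x,y) in dict(scene=(235,150),side=(225,130)).items():
    s=ctrl.snapshot(n); np.save(f"{n}b.npy",{k:s[k] for k in("frame","K","k1","eye","attitude")},allow_pickle=True)
    print([ (q["point"],q["confidence"]) for q in ctrl.place_of("block_mid",s)])
    print([ (q["point"],q["confidence"]) for q in ctrl.place_of("wedge_mid",s)])
    im=s["frame"][y:y+115,x:x+78,::-1]
    im=cv2.resize(im,None,fx=5,fy=5,interpolation=cv2.INTER_CUBIC)
    for i in range(0,78,10): cv2.putText(im,str(x+i),(i*5,8),0,.3,(0,0,255),1); cv2.line(im,(i*5+2,10),(i*5+2,575),(90,90,90),1)
    for i in range(0,115,10): cv2.putText(im,str(y+i),(0,i*5+2),0,.3,(0,0,255),1); cv2.line(im,(20,i*5+2),(770,i*5+2),(90,90,90),1)
    T.append(im)
cv2.imwrite("pics/m6.png",np.hstack(T))
E
```

```text
cradle mm [ -66.4 -219.4  206.6] rpy [179.9   -0.27  19.83] F [ 0.2 -0.3 -0.1] t 12.5333
[]
[([0.4711, 0.0322, 0.0377], 0.87), ([0.4783, -0.532, 0.023], 0.69)]
[([0.5548, -0.2112, 0.0216], 0.74), ([0.4758, -0.0094, 0.0195], 0.35)]
[([0.4738, 0.0297, 0.0359], 0.58), ([0.4713, -0.5324, 0.0228], 0.57)]
```

View pics/m6.png

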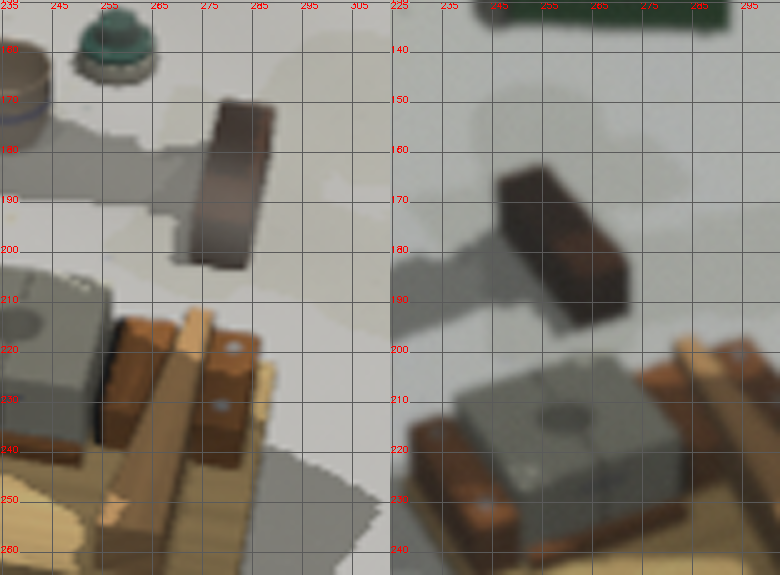

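```bash
python3 go.py .46 .076 .16 16.5
```

```text
pos [ 0.5515 -0.215   0.2006] rpy [-179.86    0.18   19.81] F [-0.1 -0.   0.2] open 0.08 t 12.83
total tool cm [  1.27 -30.47   4.13] rot [-0.002  0.003  0.058] rows 8
0.16 -3.81 0.52 -0.000 0.000 0.007; 0.13 -3.81 0.52 -0.000 0.000 0.007; 0.10 -3.81 0.51 -0.000 0.000 0.007; 0.08 -3.81 0.51 -0.000 0.000 0.007; 0.05 -3.81 0.51 -0.000 0.000 0.007;
0.02 -3.81 0.51 -0.000 0.000 0.007; -0.01 -3.81 0.51 -0.000 0.000 0.007; -0.04 -3.81 0.51 -0.000 0.000 0.007;
```

Emit:
{"fn": "servo_tool", "kwargs": {"rows": "0.2 -3.8 0.3 0 0 0.007; 0.1 -3.8 0.3 0 0 0.007; 0.1 -3.8 0.3 0 0 0.007; 0.1 -3.8 0.3 0 0 0.007; 0.1 -3.8 0.3 0 0 0.007"}}

```text
clock: 13.25
tool_pos: [0.4958, -0.0542, 0.1766]
orientation: [-177.5, 0.7, 19.5]
force: [-0.0, 0.1, -0.4]
opening: 0.0797
```

Emit:
{"fn": "servo_tool", "kwargs": {"rows": "0 -3.8 0.5 0 0 0.007; 0 -3.5 0.5 0 0 0.007; 0 -2 0.5 0 0 0.007; 0 0 0 0 0 0"}}

```text
clock: 13.58
tool_pos: [0.4681, 0.0047, 0.1573]
orientation: [-173.4, 0.8, 21.4]
force: [-1.0, 0.5, -0.2]
opening: 0.0802
```

```bash
python3 go.py .46 .076 .07 16.5
python3 - <<'E'
from h import *
s=ctrl.snapshot("wrist"); im=s["frame"][:,:,::-1].copy()
W=wedgepts()
draw(s,im,pose(.4725,.031,.018,19.5,W),(0,255,0)); cv2.imwrite("pics/w7.png",im)
for l in("wedge_mid","wedge_thin_end"): print(l,[(q["point"],q["confidence"]) for q in ctrl.place_of(l,s)])
E
```

```text
pos [0.4681 0.0047 0.1573] rpy [-173.4     0.78   21.41] F [-1.   0.5 -0.2] open 0.0802 t 13.58
total tool cm [ 1.97 -5.89  9.45] rot [-0.115  0.019  0.085] rows 3
0.66 -1.96 3.15 -0.038 0.006 0.028; 0.58 -2.10 3.08 -0.038 0.006 0.028; 0.50 -2.23 3.00 -0.038 0.006 0.028; 
wedge_mid [([0.4759, 0.0265, 0.0409], 0.61)]
wedge_thin_end [([0.4994, -0.0535, 0.0374], 0.77)]
```

View pics/w7.png

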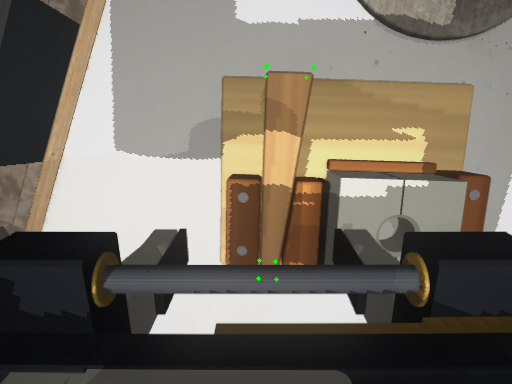

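```bash
python3 -c "
from plant import ctrl
o=ctrl.get_obs();print(o['joint_pos'],o['qvel'],o['tool_pos'])"
```

```text
[  18.71702471    6.61154069  -24.71131083   -7.43681235  -59.8752528
 -173.60034422] [-0.64229454 -0.16338714  0.50312701  0.20854108 -0.1185339  -0.00204212] [0.46978383 0.00304758 0.15857639]
```

The last joint is at its range end (-173.6°), so I'll use the half-turned grasp. I'll turn the tool back by 180° while staying high.

Emit:
{"fn": "servo_tool", "kwargs": {"rows": "0 0 -0.5 0 0 -0.12; 0 0 0 0 0 -0.12; 0 0 0 0 0 -0.12; 0 0 0 0 0 -0.12; 0 0 0 0 0 -0.12"}}

```text
clock: 14.15
tool_pos: [0.4724, -0.002, 0.1637]
orientation: [-174.5, -3.0, 56.5]
force: [0.4, 0.0, 0.7]
opening: 0.08
```

```bash
python3 go.py .46 .076 .16 196.5
```

```text
pos [ 0.4724 -0.002   0.1637] rpy [-174.49   -3.01   56.47] F [0.4 0.  0.7] open 0.08 t 14.15
total tool cm [ 5.79 -5.26  1.19] rot [ 0.021 -0.141 -2.438] rows 21
0.28 -0.25 0.06 0.001 -0.007 -0.116; 0.30 -0.22 0.05 0.001 -0.007 -0.116; 0.33 -0.18 0.05 0.001 -0.007 -0.116; 0.35 -0.14 0.05 0.001 -0.007 -0.116; 0.36 -0.10 0.05 0.001 -0.007 -0.116;
0.37 -0.06 0.05 0.001 -0.007 -0.116; 0.37 -0.01 0.04 0.001 -0.007 -0.116; 0.37 0.03 0.04 0.001 -0.007 -0.116; 0.37 0.07 0.04 0.001 -0.007 -0.116; 0.36 0.11 0.04 0.001 -0.007 -0.116;
```

Emit:
{"fn": "servo_tool", "kwargs": {"rows": "0.3 -0.2 0 0 -0.007 -0.116; 0.3 -0.2 0 0 -0.007 -0.116; 0.3 -0.2 0 0 -0.007 -0.116; 0.3 -0.1 0 0 -0.007 -0.116; 0.4 -0.1 0 0 -0.007 -0.116"}}

```text
clock: 14.57
tool_pos: [0.4729, 0.0104, 0.1655]
orientation: [-176.6, -3.4, 91.1]
force: [-1.2, -0.0, -0.5]
opening: 0.0801
```

Emit:
{"fn": "servo_tool", "kwargs": {"rows": "0.4 0 0 0 -0.007 -0.118; 0.4 0 0 0 -0.007 -0.118; 0.4 0 0 0 -0.007 -0.118; 0.4 0.1 0 0 -0.007 -0.118; 0.4 0.1 0 0 -0.007 -0.118"}}

```text
clock: 14.98
tool_pos: [0.4725, 0.0262, 0.1669]
orientation: [-178.5, -2.5, 126.4]
force: [-0.9, -0.4, 0.5]
opening: 0.0799
```

Emit:
{"fn": "servo_tool", "kwargs": {"rows": "0.3 0.2 0 0 -0.007 -0.118; 0.3 0.2 0 0 -0.007 -0.118; 0.3 0.2 0 0 -0.007 -0.118; 0.3 0.2 0 0 -0.007 -0.118; 0.3 0.2 0 0 -0.007 -0.118"}}

```text
clock: 15.4
tool_pos: [0.4706, 0.0397, 0.1676]
orientation: [-179.5, -0.8, 161.6]
force: [-0.5, -0.7, -0.2]
opening: 0.0805
```

```bash
python3 go.py .46 .076 .14 196.5
```

```text
pos [0.4706 0.0397 0.1676] rpy [-179.46   -0.78  161.62] F [-0.5 -0.7 -0.2] open 0.0805 t 15.4
total tool cm [2.11 3.13 2.76] rot [-0.005 -0.016 -0.609] rows 5
0.42 0.63 0.55 -0.001 -0.003 -0.122; 0.34 0.67 0.55 -0.001 -0.003 -0.122; 0.26 0.71 0.55 -0.001 -0.003 -0.122; 0.18 0.74 0.55 -0.001 -0.003 -0.122; 0.09 0.75 0.55 -0.001 -0.003 -0.122;
```

Emit:
{"fn": "servo_tool", "kwargs": {"rows": "0.4 0.6 0.4 0 -0.003 -0.122; 0.3 0.7 0.4 0 -0.003 -0.122; 0.3 0.7 0.4 0 -0.003 -0.12; 0.2 0.7 0.4 0 -0.003 -0.12; 0.1 0.6 0.2 0 -0.003 -0.11"}}

```text
clock: 15.82
tool_pos: [0.4632, 0.0709, 0.1499]
orientation: [-179.5, 0.0, -163.2]
force: [-0.6, 0.7, -0.6]
opening: 0.08
```

```bash
python3 go.py .46 .076 .07 196.5
python3 - <<'E'
from h import *
s=ctrl.snapshot("wrist"); im=s["frame"][:,:,::-1].copy()
W=wedgepts()
draw(s,im,pose(.4725,.031,.018,19.5,W),(0,255,0)); cv2.imwrite("pics/w8.png",im)
print(ctrl.get_obs()["joint_pos"])
E
```

```text
pos [0.4632 0.0709 0.1499] rpy [-1.7952e+02  5.0000e-02 -1.6316e+02] F [-0.6  0.7 -0.6] open 0.08 t 15.82
total tool cm [0.16 0.65 7.99] rot [-0.008  0.001  0.006] rows 2
0.08 0.32 3.99 -0.004 0.000 0.003; 0.08 0.31 3.99 -0.004 0.000 0.003; 
[ 33.34666522   4.76590843 -31.1759275    0.58484559 -54.14070189
 -16.40493007]
```

View pics/w8.png

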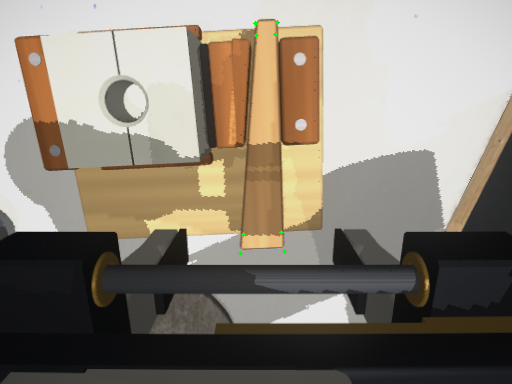

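Emit:
{"fn": "servo_tool", "kwargs": {"rows": "0.1 0.3 2.5 -0.004 0 0.003; 0.1 0.3 2.5 -0.004 0 0.003; 0 0.1 2 0 0 0; 0 0 0.5 0 0 0; 0 0 0 0 0 0"}}

```text
clock: 16.28
tool_pos: [0.4635, 0.0753, 0.0746]
orientation: [-179.9, 0.4, -163.8]
force: [0.5, 0.3, -0.2]
opening: 0.0797
```

```bash
python3 go.py .46 .076 .024 196.5
```

```text
pos [0.4635 0.0753 0.0746] rpy [-179.89    0.37 -163.82] F [ 0.5  0.3 -0.2] open 0.0797 t 16.28
total tool cm [0.35 0.17 5.06] rot [-0.002  0.006 -0.006] rows 2
0.18 0.09 2.53 -0.001 0.003 -0.003; 0.17 0.09 2.53 -0.001 0.003 -0.003;
```

Emit:
{"fn": "servo_tool", "kwargs": {"rows": "0.2 0.1 1.5 0 0.003 -0.003; 0.1 0.1 1.5 0 0.003 -0.003; 0 0 1.2 0 0 0; 0 0 0.5 0 0 0; 0 0 0 0 0 0"}}

```text
clock: 16.7
tool_pos: [0.4653, 0.0759, 0.0309]
orientation: [-179.9, 0.4, -163.9]
force: [-0.6, -0.5, 0.1]
opening: 0.08
```

```bash
python3 go.py .46 .076 .024 196.5; python3 st.py
```

```text
pos [0.4653 0.0759 0.0309] rpy [-179.85    0.36 -163.92] F [-0.6 -0.5  0.1] open 0.08 t 16.7
total tool cm [0.51 0.16 0.68] rot [-0.003  0.006 -0.007] rows 1
0.51 0.16 0.68 -0.003 0.006 -0.007; 
cradle mm [-52.4  84.8  30.9] rpy [-179.85    0.36 -163.92] F [-0.6 -0.5  0.1] t 16.7
```

Emit:
{"fn": "servo_tool", "kwargs": {"rows": "0.4 0.1 0.4 0 0.005 -0.005; 0.3 0 0.1 0 0 0; 0 0 0 0 0 0"}}

```text
clock: 16.95
tool_pos: [0.4596, 0.0751, 0.0278]
orientation: [-179.9, 0.2, -163.7]
force: [-1.0, -0.6, -0.6]
opening: 0.0797
```

Emit:
{"fn": "servo_tool", "kwargs": {"rows": "0 0 0 0 0 0; 0 0 0 0 0 0; 0 0 0 0 0 0; 0 0 0 0 0 0; 0 0 0 0 0 0", "grip": 1}}

```text
clock: 17.37
tool_pos: [0.4606, 0.0758, 0.0298]
orientation: [-179.9, 0.4, -163.7]
force: [-0.2, -0.1, -0.0]
opening: 0.0523
```

Emit:
{"fn": "servo_tool", "kwargs": {"rows": "0 0 0 0 0 0; 0 0 0 0 0 0; 0 0 0 0 0 0"}}

```text
clock: 17.62
tool_pos: [0.4606, 0.0759, 0.03]
orientation: [-179.9, 0.4, -163.7]
force: [-1.3, 0.4, 1.6]
opening: 0.034
```

```bash
python3 st.py
```

```text
cradle mm [-56.9  86.3  30. ] rpy [-179.92    0.42 -163.68] F [-1.3  0.4  1.6] t 17.6167
```

Emit:
{"fn": "servo_tool", "kwargs": {"rows": "0 0 0 0 0 0; 0 0 -1 0 0 0; 0 0 -2 0 0 0; 0 0 -2.5 0 0 0; 0 0 -2.5 0 0 0"}}

```text
clock: 18.03
tool_pos: [0.4578, 0.0748, 0.1071]
orientation: [-179.8, -0.1, -163.7]
force: [0.6, 0.3, -1.3]
opening: 0.0336
```

Emit:
{"fn": "servo_tool", "kwargs": {"rows": "0 0 -2 0 0 0; 0 0 -1 0 0 0; 0 0 0 0 0 0"}}

```text
clock: 18.28
tool_pos: [0.4594, 0.0758, 0.1428]
orientation: [-179.9, 0.3, -163.6]
force: [0.0, 0.5, -1.3]
opening: 0.0337
```

```bash
python3 st.py;python3 - <<'E'
from h import *
T=[]
for n in("scene","side"):
    s=ctrl.snapshot(n)
    im=s["frame"][:,:,::-1]
    c=proj(s,[[.48,.04,.1]])[0].astype(int); im=cv2.resize(im[c[1]-50:c[1]+50,c[0]-40:c[0]+40],None,fx=5,fy=5,interpolation=cv2.INTER_CUBIC)
    T.append(im)
    for l in("wedge_mid","wedge_thin_end","bat"): print(l,[(q["point"],q["confidence"]) for q in ctrl.place_of(l,s)])
cv2.imwrite("pics/m9.png",np.hstack(T))
E
```

```text
cradle mm [-58.   86.6 142.8] rpy [-179.88    0.26 -163.64] F [ 0.   0.5 -1.3] t 18.2833
wedge_mid [([0.4761, -0.532, 0.0201], 0.69), ([0.4722, 0.0306, 0.1504], 0.59)]
wedge_thin_end [([0.3892, -0.5079, 0.02], 0.62)]
bat [([0.533, 0.3084, 0.0008], 0.78)]
wedge_mid [([0.4741, -0.5314, 0.024], 0.76), ([0.4714, 0.0247, 0.1464], 0.7), ([0.5812, 0.0284, 0.0215], 0.28)]
wedge_thin_end [([0.3876, -0.5072, 0.0208], 0.88), ([0.5582, -0.2069, 0.0233], 0.74)]
bat [([0.5288, 0.3066, 0.002], 0.66)]
```

View pics/m9.png

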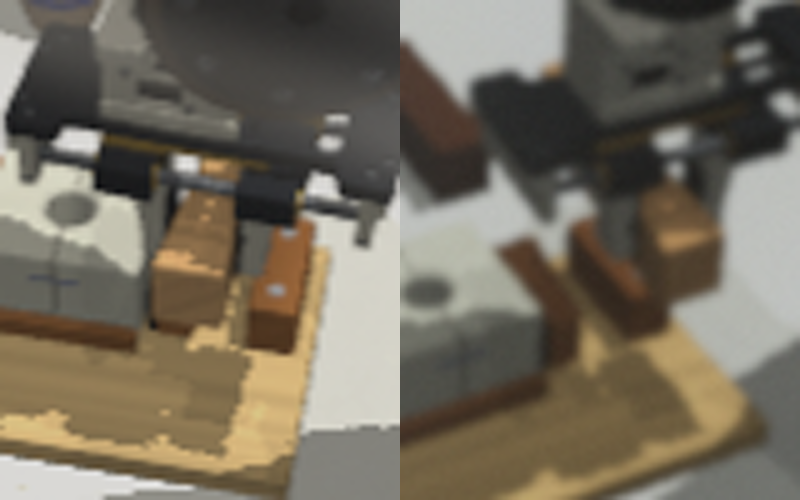

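```bash
python3 go.py .518 .3555 .11 196.5
```

```text
pos [0.458  0.075  0.1398] rpy [-1.7981e+02 -5.0000e-02 -1.6367e+02] F [-0.3  0.1 -1.3] open 0.0336 t 18.68
total tool cm [-13.66  25.24   2.88] rot [-0.003 -0.001 -0.003] rows 8
-1.71 3.16 0.36 -0.000 -0.000 -0.000; -1.71 3.15 0.36 -0.000 -0.000 -0.000; -1.71 3.15 0.36 -0.000 -0.000 -0.000; -1.71 3.15 0.36 -0.000 -0.000 -0.000; -1.71 3.15 0.37 -0.000 -0.000 -0.000;
-1.71 3.15 0.37 -0.000 -0.000 -0.000; -1.71 3.15 0.37 -0.000 -0.000 -0.000; -1.71 3.15 0.37 -0.000 -0.000 -0.000;
```

Emit:
{"fn": "servo_tool", "kwargs": {"rows": "-0.8 1.5 0 0 0 0; -1.5 2.8 0 0 0 0; -1.7 3.2 0 0 0 0; -1.7 3.2 0 0 0 0; -1.7 3.2 0 0 0 0"}}

```text
clock: 19.1
tool_pos: [0.4879, 0.2277, 0.1362]
orientation: [-179.7, -0.4, -164.1]
force: [0.4, -0.2, -1.2]
opening: 0.0336
```

Emit:
{"fn": "servo_tool", "kwargs": {"rows": "-1.7 3.2 0.4 0 0 0; -1.7 3 0.5 0 0 0; -1.3 2.2 0.5 0 0 0; -0.8 1.5 0.5 0 0 0; 0 0 0 0 0 0"}}

```text
clock: 19.52
tool_pos: [0.5151, 0.3499, 0.1112]
orientation: [-179.6, -0.5, -163.9]
force: [0.1, 0.5, -1.6]
opening: 0.0337
```

```bash
python3 go.py .518 .3555 .06 196.5;python3 - <<'E'
from h import *
for n in("scene","side"):
    s=ctrl.snapshot(n)
    for l in("wedge_mid","bat"): print(l,[(q["point"],q["confidence"]) for q in ctrl.place_of(l,s)])
E
```

```text
pos [0.5151 0.3499 0.1112] rpy [-179.57   -0.49 -163.88] F [ 0.1  0.5 -1.6] open 0.0337 t 19.52
total tool cm [-0.48  0.49  5.11] rot [-0.007 -0.009 -0.007] rows 2
-0.24 0.25 2.55 -0.004 -0.004 -0.003; -0.23 0.24 2.56 -0.004 -0.004 -0.003; 
wedge_mid []
bat [([0.5328, 0.307, 0.0001], 0.59)]
wedge_mid [([0.527, 0.2993, 0.1179], 0.66), ([0.4721, -0.5323, 0.0228], 0.61)]
bat [([0.5273, 0.3071, -0.001], 0.68), ([0.5483, 0.0158, -0.001], 0.41)]
```

Emit:
{"fn": "servo_tool", "kwargs": {"rows": "-0.2 0.3 1.8 -0.004 -0.004 -0.003; -0.2 0.2 1.8 -0.003 -0.004 -0.003; 0 0 1.5 0 0 0; 0 0 0.8 0 0 0; 0 0 0 0 0 0"}}

```text
clock: 20.23
tool_pos: [0.5193, 0.3496, 0.0579]
orientation: [179.7, 0.5, -163.9]
force: [-0.1, -1.2, -1.0]
opening: 0.0336
```

```bash
python3 go.py .518 .3555 .026 196.5
```

```text
pos [0.5193 0.3496 0.0579] rpy [ 179.69    0.47 -163.9 ] F [-0.1 -1.2 -1. ] open 0.0336 t 20.23
total tool cm [-0.01  0.58  3.19] rot [ 0.005  0.008 -0.007] rows 1
-0.01 0.58 3.19 0.005 0.008 -0.007;
```

Emit:
{"fn": "servo_tool", "kwargs": {"rows": "0 0.2 0.8 0.005 0.008 0; 0 0.1 0.8 0 0 0; 0 0 0.6 0 0 0; 0 0 0.4 0 0 0; 0 0 0 0 0 0"}}

```text
clock: 20.65
tool_pos: [0.5198, 0.3529, 0.0325]
orientation: [179.9, 0.2, -163.9]
force: [-1.3, 0.5, -1.8]
opening: 0.0337
```

```bash
python3 go.py .518 .3555 .023 196.5
```

```text
pos [0.5198 0.3529 0.0325] rpy [ 1.7991e+02  1.6000e-01 -1.6395e+02] F [-1.3  0.5 -1.8] open 0.0337 t 20.65
total tool cm [0.1  0.3  0.95] rot [ 0.002  0.003 -0.008] rows 1
0.10 0.30 0.95 0.002 0.003 -0.008;
```

Emit:
{"fn": "servo_tool", "kwargs": {"rows": "0 0 0.3 0 0 0; 0 0 0.2 0 0 0; 0 0 0.2 0 0 0"}}

```text
clock: 20.9
tool_pos: [0.5202, 0.3535, 0.0256]
orientation: [179.9, 0.2, -163.9]
force: [0.1, 0.0, -0.7]
opening: 0.0336
```

Emit:
{"fn": "servo_tool", "kwargs": {"rows": "0 0 0.2 0 0 0; 0 0 0.1 0 0 0"}}

```text
clock: 21.07
tool_pos: [0.5203, 0.3536, 0.023]
orientation: [179.9, 0.2, -163.9]
force: [-4.9, -0.9, 12.0]
opening: 0.0335
```

Contact at 12 N. I'll release and rise.

Emit:
{"fn": "servo_tool", "kwargs": {"rows": "0 0 -0.1 0 0 0; 0 0 0 0 0 0; 0 0 0 0 0 0; 0 0 0 0 0 0; 0 0 0 0 0 0", "grip": 8}}

```text
clock: 21.48
tool_pos: [0.5211, 0.3544, 0.0252]
orientation: [179.8, 0.4, -163.9]
force: [0.8, -0.2, 0.1]
opening: 0.062
```

Emit:
{"fn": "servo_tool", "kwargs": {"rows": "0 0 0 0 0 0; 0 0 0 0 0 0; 0 0 0 0 0 0; 0 0 -1 0 0 0; 0 0 -2 0 0 0"}}

```text
clock: 21.9
tool_pos: [0.519, 0.3521, 0.0522]
orientation: [-180.0, -0.0, -163.9]
force: [0.1, 0.4, 0.3]
opening: 0.08
```

Emit:
{"fn": "servo_tool", "kwargs": {"rows": "0 0 -3 0 0 0; 0 0 -3 0 0 0; 0 0 -3 0 0 0; 0 0 -3 0 0 0; 0 0 0 0 0 0"}}

```text
clock: 22.32
tool_pos: [0.5196, 0.3518, 0.1834]
orientation: [-179.9, 0.1, -163.9]
force: [0.9, 0.8, 1.4]
opening: 0.0799
```

```bash
python3 st.py;python3 - <<'E'
from h import *
for n in("scene","side"):
    s=ctrl.snapshot(n); cv2.imwrite(f"pics/{n}_end.png",s["frame"][:,:,::-1])
    for l in("wedge_mid","bat","block_mid","cup","jar","timer"): print(l,[(q["point"],q["confidence"]) for q in ctrl.place_of(l,s)])
E
```

```text
cradle mm [ 90.8 326.7 183.4] rpy [-1.7994e+02  1.4000e-01 -1.6386e+02] F [0.9 0.8 1.4] t 22.3167
wedge_mid [([0.4744, -0.5344, 0.0217], 0.39)]
bat [([0.5351, 0.3051, 0.0043], 0.63), ([0.5313, 0.3081, 0.035], 0.37)]
block_mid [([0.557, -0.2096, 0.0239], 0.4)]
cup []
jar [([0.5545, -0.2083, 0.0248], 0.73), ([0.5403, 0.0139, 0.0018], 0.16)]
timer []
wedge_mid [([0.4729, -0.5337, 0.0222], 0.81), ([0.5332, 0.3048, 0.0297], 0.8)]
bat [([0.5274, 0.3068, 0.0013], 0.92)]
block_mid [([0.5559, -0.2102, 0.0201], 0.92), ([0.7317, -0.1959, 0.0031], 0.43), ([0.5303, 0.3059, 0.006], 0.38)]
cup [([0.7304, -0.1967, 0.0043], 0.94)]
jar [([0.7232, 0.201, -0.0013], 0.89)]
timer [([0.71, -0.3082, -0.0007], 0.6), ([0.4726, -0.0085, 0.0169], 0.55)]
```

View pics/scene_end.png

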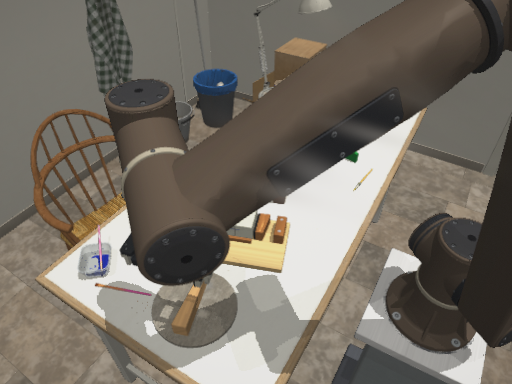

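View pics/side_end.png

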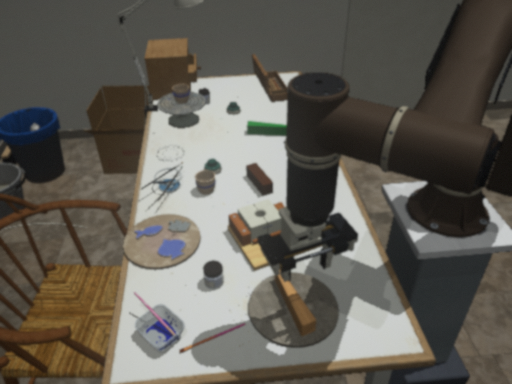

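In the side view the wedge lies across the middle of the bat at (296,303), the block lies on the bare table at (260,178), and the cup, jar and timer are where they were. The gripper is clear, so I'm handing in.

```bash
python3 -c "
from plant import ctrl
print(ctrl.close_job())"
```

```text
the job is handed in; nothing more can be done
None
```

The job is handed in, at about 22 s of the 72 s allowed; the system gives no verdict. I knocked the wedge back about 49 mm with the end of the block, pushing with about 13 N, and it stayed flat on the base. I laid the block on the bare table about 0.52 m from the bat, lifted the loose wedge out level, set it across the bat and backed the gripper off.

**Last checks:**
- The side camera put the wedge's middle within about 6 mm of the bat's centre, at the expected height (0.030 m).
- The block's centre read 0.020 m high in the side view and 0.024 m in the scene view.
- The cup, jar and timer read within about 8 mm of their start readings.
- Pushing and setting-down forces stayed at about 20 N or less.

**What failed or disagreed:**
- The first poses, from the networks and outline fits, were several pixels off the image edges. I refitted the cradle and block from clicked corners.
- The last joint ran to the end of its range before the wedge grasp, so I made the grasp with the tool half-turned instead.
- In the final scene view the arm hid part of the work. There the wedge, cup and timer were not found, and the jar was wrongly reported at the block, so the final wedge, cup, jar and timer checks rest on the side view.

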